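# Find the tight spot on a sample slide and lock the carriage there

## Task

Check the sample slide for its one tight spot: push the carriage slowly all the way to the red end stop, then all the way back to the blue end stop, feeling where it drags. Then push it back so that it stands in the middle of the tight spot, tighten the brass wing nut clockwise until it stops, and let go, leaving the carriage standing on the tight spot and the other things on the bench where they are.

Things in the scene. Friction and masses are not known exactly. Their poses are not given: they have to be found in the camera images.
- stage: Fixed slide unit: aluminium deck 235 x 420 x 12 mm, steel rail 30 mm wide (top 35 mm above bench) along its y axis, and on its front part (-x, facing the robot) a fixed well plate, 24 mm high. Origin on the bench under the middle of the rail; z up. Travel is along y, from the blue stop (y -190 mm) to the red stop (y +190 mm), both 58 mm high.
- rail_top (a point): Top of the rail at mid-length. Hidden in the rail, unseen, is one tight spot. The carriage drags 2 N as it moves; over about 27 mm of travel at the spot the drag rises to about 7 N, even over the middle 12 mm, the same place from both sides; felt only while it moves. Its middle is at a carriage value of 0.08 to 0.20.
- carriage (a joint): Position of the carriage along the rail in m: 0 = against the blue stop, 0.24 = against the red stop; starts at 0 to 0.04. Stays where it is left.
- saddle: Aluminium arm plate fixed on the carriage (block 66 x 80 mm, top 62 mm above bench). Origin at bench height on the rail line under the carriage's middle; axes as the stage's. Plate 50 mm wide, x -142 to +43 mm, top 72 mm up. On it, at y 0: socket with tube (25 mm wide, 116 mm up) at x -121, wing nut at x -76, sensor post (13 mm wide, 94 mm up) at x -32, and the fin.
- fin_center (a point): Point in the upright aluminium fin on the saddle, the plate to push on either way. Fin: 52 mm long in the saddle's x, 10 mm thick along the travel, 72 to 130 mm above the bench; this point is mid-length, mid-thickness, 112 mm up. The end stops are lower than the fin and clear of it.
- nut_center (a point): Point on the upright axis of the brass wing nut, at mid-height of the wings, 95 mm above the bench. The wings form one straight bar 46 mm long, 9 mm thick, 81 to 105 mm above the bench, to pinch across its thickness. Axes as the saddle's (does not turn with the nut).
- nut (a joint): Turn of the wing nut in rad, growing clockwise seen from above: starts loose at 0 to 0.3; 1.3 = tight, at its stop. At 0 the bar points 0.65 rad counter-clockwise of the saddle's x axis, at 1.3 0.65 rad clockwise of it. Needs about 0.07 N m; stays where it is left.
- rack: Loose grey tube rack with capped tubes, 75 x 125 x 53 mm; leave alone. Origin under its centre.
- reagent: Loose amber bottle, 60 mm across, 130 mm high; leave alone. Origin under its centre.
- grease: Loose yellow jar, 48 mm across, 55 mm high; leave alone. Origin under its centre.
- screws: Loose blue open tray, 90 x 120 x 28 mm; leave alone. Origin under its centre.
- driver: Loose orange screwdriver, 160 mm long; leave alone.
- tipbox: Loose box with a green lid, 85 x 122 x 57 mm; leave alone. Origin under its centre.
- spare_plate: Loose white well plate, 86 x 128 x 14 mm; leave alone. Origin under its centre.

How it is judged (in metres and radians):
On the way, in this order (a step that is already met when the one before it is completed fails the run):
1. the carriage is pushed fully to the red stop (value above 0.234) (value of joint carriage above 0.234 m), for 0.1 s.
2. then fully back to the blue stop (value below 0.006) (value of joint carriage below 0.006 m), for 0.1 s.
3. then it stands on the tight spot, still (contact force between stage and saddle above 5.5 N and velocity of joint carriage between -0.01 and 0.01 m/s), for 0.3 s.
4. then the wing nut is turned tight (above 1.15 rad) (value of joint nut above 1.15 rad), for 0.2 s.
At the end, for the whole second after the job is handed in: The carriage stands still on the tight spot, within about 9 mm of its middle, where the rail presses on it with more than 5.5 N; the wing nut is tight, turned beyond 1.15 of 1.3 rad (all of step 3 and value of joint nut above 1.15 rad); the robot touches nothing.
It fails at once if the carriage is moved faster than 0.25 m/s (velocity of joint carriage above 0.25 m/s or velocity of joint carriage below -0.25 m/s).
It fails at once if one of the other things on the bench is moved more than 20 mm (distance of any of rack, reagent, grease, screws, driver, tipbox, spare_plate from where it was at the start of the episode above 0.02 m).
It also fails if it takes over 72 s, if anything falls off the work surface, if the arm or the gripper's body presses on something with over 40 N, if the wrist force passes 120 N, or if a joint passes its speed limit or range.

## Robot

A 7-joint arm with a two-finger parallel gripper is mounted at the origin on the work surface. World frame = base frame: x ahead of the robot, y to its left, z up, the work surface at z = 0. Lengths are in mm, angles in rad, forces in N, time in s.
With the tool pointing down it reaches from about 425 to 950 mm from the base axis. Payload 4.7 kg.
Tool frame: the origin (TCP) lies at the very end of the fingers, on their centre line; the grasp point (between the pads) lies pinch_z behind it (pinch_z is the distance from the TCP to the grasp point, in mm); z points along the fingers, y is the direction in which the jaws open and shut (so a half turn about z gives the same grasp; the last joint's range is limited). The gripper opens to 85 mm and grips with 20 to 120 N. Pads are 22 mm wide; open, the fingers measure 114 mm over their backs; the gripper's body (76 mm by 85 mm) begins 54 mm behind the grasp point. The pads swing forward as they close: fully open they stand 13 mm farther back than shut.
Start: joints at [1.222, 0.469, -0.049, 1.532, 0.024, 1.141, -0.082], TCP at [212.251, -640.779, 231.335] pointing down, gripper open.
Joint ranges: [-2.59, 2.59], [-0.33, 1.99], [-1.39, 1.29], [0.1, 2.45], [-1.04, 4.18], [0.21, 1.99], [-2.66, 2.66]. Speed limits (rad/s): [2.57, 2.57, 3.14, 3.14, 3.14, 3.14, 3.14].

## Interface

Orientations are given as a 3x3 rotation matrix whose columns are the frame's x, y, z axes.
In Python, from rig import get_state, grab_frame, camera_info, job_done, pinch_z gives the robot as it stands.
- The arm moves only by the shell command python3 -m jog 'ROWS' [FORCE]. ROWS is JSON, a list of rows, each an object with "delta_rot": the turn, a rotation vector about the tool's x, y, z in rad, a list of three; "travel": the shift along the tool's x, y, z in m, a list of three; "gripper": the closure, from 0 (fully open) to 1 (shut). A call has 1 to 5 rows; each row shifts and turns the pose as measured when the row begins, along the tool's axes as they then stand; what a row does not reach is not made up. A row lasts 1/10 s, in which the tool goes at most 50 mm and 8.59 degrees, less where a joint would pass 70% of its speed; a pose out of reach is approached as far as the arm can. A call is refused whole if a number of a shift passes 0.05 or a number of a turn 0.15, either way. A call with a gripper value outside its range is refused whole. The fingers move at their own pace and stop on an object; FORCE is the grip in N (left out, the last holds). Time passes only in rows, so rows that do not move let the fingers close. It gives the time, the measured TCP pose, the force and the opening at its end, in the units of the state.
- get_state(): the state, without advancing time (a new reading comes with each control period).
- grab_frame(name): name is "scene" or "top" or "wrist"; returns (picture, depth): 400x640x3 uint8, blue, green, red; 400x640 float32, mm along the optical axis (not along the pixel's ray), 0 where there is no reading.
- camera_info(name): a dict with "fx", "fy", "cx", "cy" (pixels), "origin" and "attitude" of the camera in the world; the wrist camera has in their place "T_tool_cam" (4x4, takes a point from camera to tool coordinates, whose origin is the TCP and whose axes are the flange's). Camera axes: x right, y up, looking along -z (the intrinsics and any distortion apply to the point x, -y, -z); pixel columns grow to the right and rows downward; lengths in mm; the calibration is good to about 2 mm. A picture is of the moment at which its call begins: read the wrist's pose just before it. camera_info takes no time and is no camera call.
- job_done(): hands the job in, once; it reports no verdict.
The state is a dict: "time_s": time; "q": joint angles; "qd": joint speeds; "tau": joint torques, N m; "eef_pos": TCP position; "tool_rot": TCP orientation; "contact_force": force on the tool from outside, world axes, zero at the start; "torque": the same for the moment, N m; "width": finger opening in mm.
Only numpy, scipy, OpenCV 4.12 (cv2) and the standard library are available. Lean on these libraries where they do the work, as an engineer would, in place of code of your own. Each camera call takes 0.05 s, during which the arm holds its last target.

## Working session

There is one attempt and no reset: what is moved stays moved. The work goes in short steps, Python scripts to look and compute and a shell command to move; the robot and the scene stay as the last step left them, time stands still between calls to the robot, and variables do not carry over. Pictures are saved under pics/ and viewed, and the job is handed in when it is done.

```bash
ls; mkdir -p pics
python3 - <<'E'
from rig import *
import cv2,json
for n in("scene","top"):
    p,d=grab_frame(n); cv2.imwrite(f"pics/{n}0.png",p)
    import numpy as np
    np.save(f"{n}0.npy",d)
    print(n,camera_info(n))
print(camera_info("wrist"));print(get_state(),pinch_z)
E
```

```text
pics
scene {'fx': 396.9788879924983, 'fy': 396.9788879924983, 'cx': 321.45402568002527, 'cy': 197.80069768758767, 'origin': array([1285.92701787, -615.84471893,  779.18454346]), 'attitude': array([[ 0.6506524 , -0.42273958,  0.63082699],
       [ 0.7590522 ,  0.38630532, -0.5240305 ],
       [-0.02216339,  0.81979232,  0.5722319 ]])}
top {'fx': 485.2336967291551, 'fy': 485.2336967291551, 'cx': 312.8730219892027, 'cy': 196.63028251087223, 'origin': array([ 462.44259606,   -8.93888429, 1446.53664157]), 'attitude': array([[-0.00399401,  0.99926166, -0.03821244],
       [-0.99997486, -0.00376716,  0.00600655],
       [ 0.00585816,  0.03823547,  0.99925159]])}
{'fx': 289.670179926296, 'fy': 289.670179926296, 'cx': 318.3442949123754, 'cy': 202.33588111384285, 'T_tool_cam': array([[ 1.26679907e-04,  9.65686288e-01,  2.59711335e-01,
         6.55445221e+01],
       [ 9.99999846e-01,  1.78412018e-05, -5.54110937e-04,
        -3.64452287e-01],
       [-5.39730896e-04,  2.59711365e-01, -9.65686137e-01,
        -1.42459527e+02],
       [ 0.00000000e+00,  0.00000000e+00,  0.00000000e+00,
         1.00000000e+00]])}
{'time_s': 0.1, 'q': array([ 1.22207826,  0.46935498, -0.04861256,  1.53356896,  0.02407592,
        1.14098909, -0.08230513]), 'qd': array([ 0.00062479, -0.00290082,  0.00028212, -0.00317441, -0.00147152,
       -0.00093554, -0.00123092]), 'tau': array([ 4.15294980e-04, -5.11515176e+01, -4.70747869e-02, -2.38392359e+01,
        1.07713079e-02,  4.36849339e-03, -4.83854024e-08]), 'eef_pos': array([ 212.08229036, -640.26894295,  230.37264714]), 'tool_rot': array([[ 9.49283372e-01,  3.14421295e-01, -5.74297736e-04],
       [ 3.14421818e-01, -9.49281958e-01,  1.63836572e-03],
       [-3.00334079e-05, -1.73584507e-03, -9.99998493e-01]]), 'contact_force': array([-0.17443351,  0.39858788, -0.50239037]), 'torque': array([ 0.03551266,  0.01724368, -0.00998252]), 'width': 85.11893888970543} 18.700000000000003
```

View pics/scene0.png

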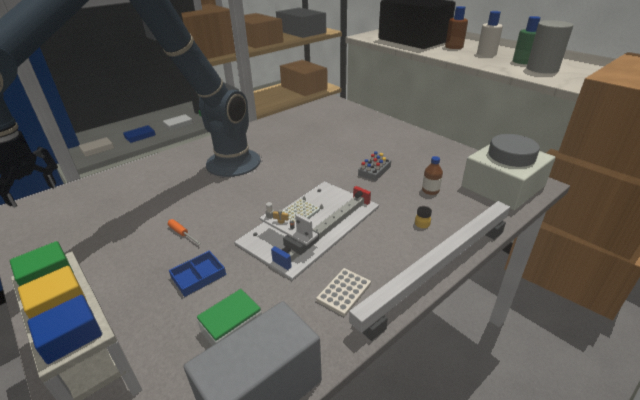

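View pics/top0.png

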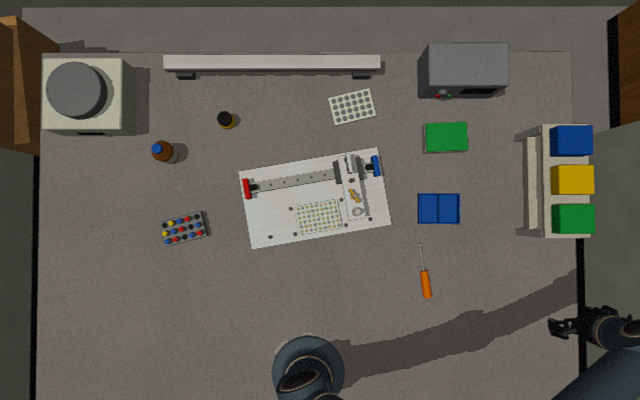

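The top view shows the stage with the blue stop at about (375,166), the red stop at (247,188), and the saddle at about (353,190). I'll enlarge it for precise points.

```bash
python3 - <<'E'
import cv2
p=cv2.imread("pics/top0.png")
cv2.imwrite("pics/top0c.png",cv2.resize(p[145:252,232:396],None,fx=4.8,fy=4.8,interpolation=cv2.INTER_CUBIC))
E
cat > h.py <<'E'
import numpy as np
from rig import *
def ray(n,u,v,z):
    c=camera_info(n); d=c["attitude"]@np.array([(u-c["cx"])/c["fx"],-(v-c["cy"])/c["fy"],-1])
    o=c["origin"]; return o+d*(z-o[2])/d[2]
def proj(n,P):
    c=camera_info(n); p=c["attitude"].T@(np.asarray(P)-c["origin"])
    return np.array([c["cx"]+c["fx"]*p[0]/-p[2], c["cy"]-c["fy"]*p[1]/-p[2]])
E
```

```text
(no output)
```

View pics/top0c.png

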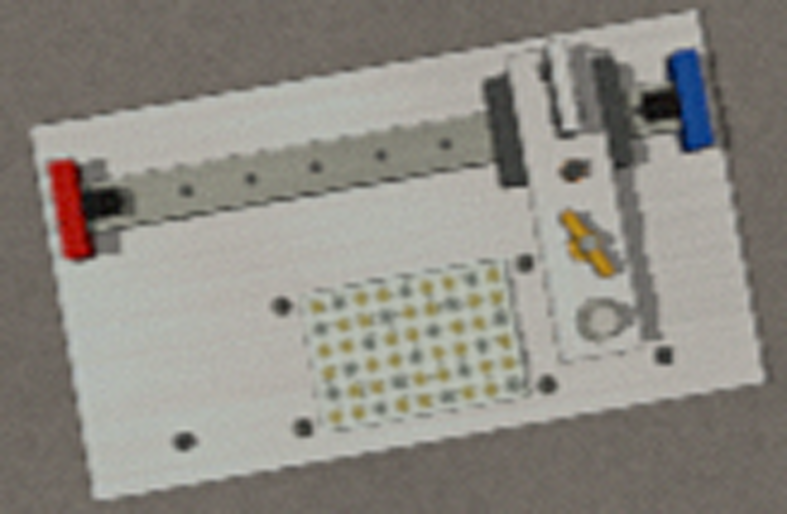

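Run:
```python
from h import *
f=lambda x,y,z: ray("top",232+(x+.5)/4.8-.5,145+(y+.5)/4.8-.5,z)
C=[f(*c,12) for c in[(33,128),(697,10),(764,381),(96,499)]]
for a,b in[(0,1),(1,2),(3,2),(0,3)]:
    d=C[b]-C[a];print(np.hypot(*d[:2]),np.arctan2(d[1],d[0]))
R=f(64,209,58);B=f(691,100,58); print("stops",R,B,np.linalg.norm(R-B)); y=(R-B)/np.linalg.norm(R-B); print(y,np.arctan2(-y[0],y[1]))
o=(R+B)/2;o[2]=0;print("origin",o)
x=np.array([y[1],-y[0],0])
for nm,P in dict(nut=f(590,244,95),tube=f(604,318,116),post=f(575,170,94),fin=f(562,85,130)).items():
    print(nm,P,"st",(P-o)@x,(P-o)@y)
n=[f(566,216,105),f(611,270,105)];d=n[1]-n[0];print("nut ang vs saddle x",np.arctan2(-d@y,-d@x), np.linalg.norm(d))
```

```text
416.9461267651882 -1.3975959496980968
232.91666091696297 -2.9724615684221924
416.898880553544 -1.4006420678664218
231.64655419319428 -2.9722715707538585
stops [540.5860811 177.1386574  58.       ] [ 604.54348904 -197.75040793   58.        ] 380.30561569803024
[-0.16817371  0.98575737  0.        ] 0.1689767025062003
origin [572.56478507 -10.30587527   0.        ]
nut [ 517.01804625 -133.23671896   95.        ] st -75.42934401517931 -111.83848437470063
tube [ 473.82561888 -139.00053133  116.        ] st -118.9759195654972 -110.25637398401315
post [ 560.2069053  -124.90535874   94.        ] st -31.454491904981623 -110.88901542846295
fin [ 605.9624361  -114.77811591  130.        ] st 15.352496057413962 -108.60088868790615
nut ang vs saddle x 0.519778973585859 40.501259606312004
```

Stage yaw is about 0.169 rad, the carriage about 0.01, and the nut about 0.13. The plan is to grip the fin across its thickness so I can drive it both ways, so I'm moving above it now.

```bash
python3 -m jog '[{"delta_rot":[0,0,0.148],"travel":[0,0,0.02],"gripper":0},{"delta_rot":[0,0,0],"travel":[0.04,-0.028,0],"gripper":0},{"delta_rot":[0,0,0],"travel":[0.04,-0.028,0],"gripper":0}]' 30
cat >> h.py <<'E'
o=np.array([572.56,-10.31,0]);ys=np.array([-.16817,.98576,0]);xs=np.array([.98576,.16817,0])
def rel(P):
    s=get_state();R=s["tool_rot"];d=R.T@(np.asarray(P)-s["eef_pos"])
    print("t",round(s["time_s"],2),"tcp",s["eef_pos"].round(1),"tool delta mm",d.round(1),"yaw",round(np.arctan2(R[1,0],R[0,0]),4),"F",s["contact_force"].round(1))
E
python3 -c "
from h import *
rel(o+17*xs-110.4*ys+[0,0,180])"
```

```text
time_s: 0.4
eef_pos: [274.6, -575.8, 207.6]
tool_rot: [[0.989, 0.15, -0.006], [0.15, -0.989, -0.0], [-0.006, -0.001, -1.0]]
contact_force: [0.4, -0.2, -0.4]
width: 85.8
t 0.4 tcp [ 274.6 -575.8  207.6] tool delta mm [ 398.5 -404.4   25.5] yaw 0.1502 F [ 0.4 -0.2 -0.4]
```

```bash
python3 -m jog '[{"delta_rot":[0,0,-0.02],"travel":[0.033,-0.034,0],"gripper":0},{"delta_rot":[0,0,0],"travel":[0.033,-0.034,0],"gripper":0},{"delta_rot":[0,0,0],"travel":[0.033,-0.034,0],"gripper":0},{"delta_rot":[0,0,0],"travel":[0.033,-0.034,0],"gripper":0},{"delta_rot":[0,0,0],"travel":[0.033,-0.034,0],"gripper":0}]'
python3 -m jog '[{"delta_rot":[0,0,0],"travel":[0.033,-0.034,0],"gripper":0},{"delta_rot":[0,0,0],"travel":[0.033,-0.034,0],"gripper":0},{"delta_rot":[0,0,0],"travel":[0.033,-0.034,0],"gripper":0}]'
python3 -c "
from h import *
rel(o+17*xs-110.4*ys+[0,0,180])"
```

```text
time_s: 0.9
eef_pos: [412.5, -372.6, 203.9]
tool_rot: [[0.986, 0.168, -0.009], [0.168, -0.986, 0.003], [-0.008, -0.004, -1.0]]
contact_force: [0.4, 0.5, 0.7]
width: 85.4
time_s: 1.2
eef_pos: [494.6, -249.9, 202.9]
tool_rot: [[0.986, 0.167, -0.01], [0.167, -0.986, 0.003], [-0.009, -0.005, -1.0]]
contact_force: [1.0, -1.0, 0.1]
width: 85.7
t 1.2 tcp [ 494.6 -249.9  202.9] tool delta mm [ 134.2 -112.7   22.1] yaw 0.168 F [ 1.  -1.   0.1]
```

```bash
python3 -m jog '[{"delta_rot":[0,0,0],"travel":[0.033,-0.028,0],"gripper":0},{"delta_rot":[0,0,0],"travel":[0.033,-0.028,0],"gripper":0},{"delta_rot":[0,0,0],"travel":[0.033,-0.028,0],"gripper":0},{"delta_rot":[0,0,0],"travel":[0.02,-0.015,0],"gripper":0},{"delta_rot":[0,0,0],"travel":[0.0,-0.0,0],"gripper":0}]'
python3 -c "
from h import *
import cv2
rel(o+17*xs-110.4*ys+[0,0,180])
p,d=grab_frame('wrist');cv2.imwrite('pics/w1.png',p);np.save('w1.npy',d)
rel(o+17*xs-110.4*ys+[0,0,180])
"
```

```text
time_s: 1.7
eef_pos: [600.6, -117.1, 200.6]
tool_rot: [[0.984, 0.18, -0.011], [0.18, -0.984, 0.008], [-0.009, -0.01, -1.0]]
contact_force: [0.4, 0.1, -0.4]
width: 85.1
t 1.7 tcp [ 600.6 -117.1  200.6] tool delta mm [ 7.5  0.7 20.5] yaw 0.181 F [ 0.4  0.1 -0.4]
t 1.75 tcp [ 599.4 -118.7  200.4] tool delta mm [ 9.  -0.7 20.3] yaw 0.1793 F [-0.   0.7  0.3]
```

View pics/w1.png

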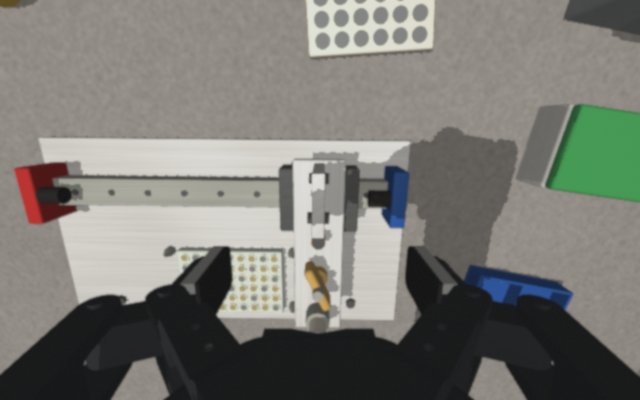

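```bash
cat >> h.py <<'E'
def wray(u,v,z,s):
    c=camera_info("wrist");T=c["T_tool_cam"];R=s["tool_rot"]
    d=R@(T[:3,:3]@np.array([(u-c["cx"])/c["fx"],-(v-c["cy"])/c["fy"],-1]));p=s["eef_pos"]+R@T[:3,3]
    return p+d*(z-p[2])/d[2]
E
python3 - <<'E'
import cv2
p=cv2.imread("pics/w1.png")
cv2.imwrite("pics/w1c.png",cv2.resize(p[150:340,240:420],None,fx=3.1,fy=3.1,interpolation=cv2.INTER_CUBIC))
E
```

```text
(no output)
```

View pics/w1c.png

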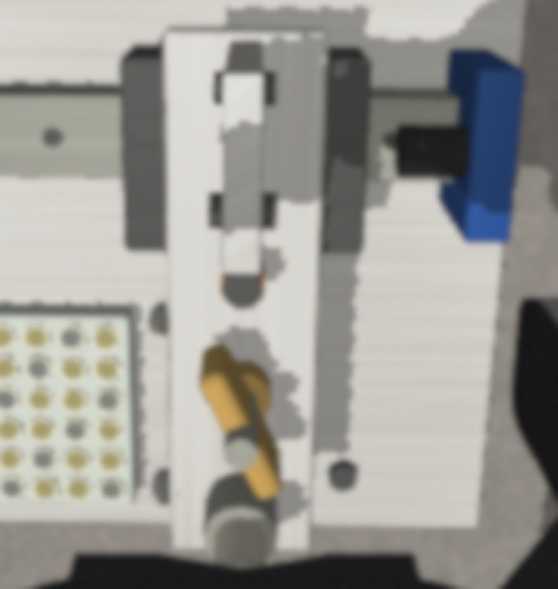

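Run:
```python
from h import *
s=get_state()
for u,v,z in[(318.4,173,130),(318.4,237,130),(317,287,105)]:
    P=wray(u,v,z,s); print(P, (P-o)@xs,(P-o)@ys)
P=[wray(u,v,12,s) for u,v in[(41,139),(410,141)]];d=P[0]-P[1];print(np.arctan2(-d[0],d[1]))
rel(o+17*xs-110.4*ys+[0,0,95])
```

```text
[ 628.84804108 -112.53539464  130.        ] 38.29525475639808 -110.23566488988033
[ 578.79108642 -121.61108901  130.        ] -12.57514838680935 -110.7640433105232
[ 519.35215573 -130.85342652  105.        ] -72.72195260300893 -109.87892495496565
0.1745470912213155
t 1.75 tcp [ 599.4 -118.7  200.4] tool delta mm [9.900e+00 1.000e-01 1.053e+02] yaw 0.1793 F [-0.   0.7  0.3]
```

```bash
python3 -m jog '[{"delta_rot":[-0.01,0.009,0.006],"travel":[0.004,0,0.035],"gripper":0},{"delta_rot":[0,0,0],"travel":[0.003,0,0.03],"gripper":0},{"delta_rot":[0,0,0],"travel":[0,0,0.015],"gripper":0},{"delta_rot":[0,0,0],"travel":[0,0,0],"gripper":0.2}]'
python3 -c "
from h import *
rel(o+15*xs-110.4*ys+[0,0,95])
print(get_state()['tool_rot'].round(3))"
```

```text
time_s: 2.15
eef_pos: [602.8, -124.4, 118.1]
tool_rot: [[0.986, 0.165, -0.003], [0.165, -0.986, -0.006], [-0.004, 0.006, -1.0]]
contact_force: [-0.5, -0.1, 0.5]
width: 73.1
t 2.15 tcp [ 602.8 -124.4  118.1] tool delta mm [ 4.4 -7.3 23. ] yaw 0.1655 F [-0.5 -0.1  0.5]
[[ 0.986  0.165 -0.003]
 [ 0.165 -0.986 -0.006]
 [-0.004  0.006 -1.   ]]
```

```bash
python3 -m jog '[{"delta_rot":[0.003,0,-0.006],"travel":[0.004,-0.007,0.015],"gripper":0.2},{"delta_rot":[0,0,0],"travel":[0,0,0.008],"gripper":0.3},{"delta_rot":[0,0,0],"travel":[0,0,0],"gripper":0.3}]'
python3 -c "
from h import *
rel(o+15*xs-110.4*ys+[0,0,95])
print(get_state()['tool_rot'].round(3))"
```

```text
time_s: 2.45
eef_pos: [605.1, -119.8, 94.7]
tool_rot: [[0.986, 0.167, -0.003], [0.167, -0.986, -0.005], [-0.004, 0.004, -1.0]]
contact_force: [0.0, 0.0, -0.5]
width: 59.8
t 2.45 tcp [ 605.1 -119.8   94.7] tool delta mm [ 1.3 -3.  -0.3] yaw 0.1675 F [ 0.   0.  -0.5]
[[ 0.986  0.167 -0.003]
 [ 0.167 -0.986 -0.005]
 [-0.004  0.004 -1.   ]]
```

Now I'll close gently on the fin at the minimum grip of 20 N.

```bash
python3 -m jog '[{"delta_rot":[0,0,0],"travel":[0.0,-0.003,0],"gripper":0.5},{"delta_rot":[0,0,0],"travel":[0,0,0],"gripper":0.7},{"delta_rot":[0,0,0],"travel":[0,0,0],"gripper":0.8}]' 20
python3 -m jog '[{"delta_rot":[0,0,0],"travel":[0.0,0,0],"gripper":1},{"delta_rot":[0,0,0],"travel":[0,0,0],"gripper":1},{"delta_rot":[0,0,0],"travel":[0,0,0],"gripper":1}]' 20
python3 -c "
from h import *
rel(o+15*xs-110.4*ys+[0,0,95])"
```

```text
time_s: 2.75
eef_pos: [605.5, -116.7, 96.1]
tool_rot: [[0.986, 0.167, -0.0], [0.167, -0.986, -0.005], [-0.001, 0.005, -1.0]]
contact_force: [0.0, 0.3, 0.3]
width: 17.9
time_s: 3.05
eef_pos: [605.6, -116.4, 96.5]
tool_rot: [[0.986, 0.168, 0.0], [0.168, -0.986, -0.005], [-0.0, 0.005, -1.0]]
contact_force: [-0.5, -0.4, -0.8]
width: 9.9
t 3.05 tcp [ 605.6 -116.4   96.5] tool delta mm [0.3 0.2 1.5] yaw 0.1684 F [-0.5 -0.4 -0.8]
```

Gripped at 9.9 mm. Now I'll push slowly toward red, which is tool -y.

```bash
cat > s.py <<'E'
from h import *
s=get_state();p=s["eef_pos"]-o;F=s["contact_force"]
print("t %.2f  ystage %.1f xs %.1f z %.1f  Fy %.2f Fx %.2f Fz %.2f vel? yaw %.4f w %.1f"%(s["time_s"],p@ys,p@xs,p[2],F@ys,F@xs,F[2],np.arctan2(s["tool_rot"][1,0],s["tool_rot"][0,0]),s["width"]))
E
python3 s.py
for i in 1; do python3 -m jog '[{"delta_rot":[0,0,0],"travel":[0,-0.005,0],"gripper":1},{"delta_rot":[0,0,0],"travel":[0,-0.005,0],"gripper":1}]' >/dev/null; python3 s.py; done
python3 -m jog '[{"delta_rot":[0,0,0],"travel":[0,-0.005,0],"gripper":1},{"delta_rot":[0,0,0],"travel":[0,-0.005,0],"gripper":1}]' >/dev/null; python3 s.py
python3 -m jog '[{"delta_rot":[0,0,0],"travel":[0,-0.005,0],"gripper":1},{"delta_rot":[0,0,0],"travel":[0,-0.005,0],"gripper":1}]' >/dev/null; python3 s.py
```

```text
t 3.05  ystage -110.2 xs 14.7 z 96.5  Fy -0.30 Fx -0.52 Fz -0.83 vel? yaw 0.1684 w 9.9
t 3.25  ystage -101.9 xs 14.7 z 96.5  Fy -2.70 Fx 0.85 Fz -1.35 vel? yaw 0.1666 w 9.6
t 3.45  ystage -91.6 xs 14.7 z 96.5  Fy -1.93 Fx 0.63 Fz -1.37 vel? yaw 0.1664 w 9.5
t 3.65  ystage -80.5 xs 14.6 z 96.4  Fy -2.09 Fx 0.35 Fz -1.21 vel? yaw 0.1667 w 9.7
```

```bash
python3 -m jog '[{"delta_rot":[0,0,0],"travel":[0,-0.005,0],"gripper":1},{"delta_rot":[0,0,0],"travel":[0,-0.005,0],"gripper":1}]' >/dev/null; python3 s.py
python3 -m jog '[{"delta_rot":[0,0,0],"travel":[0,-0.005,0],"gripper":1},{"delta_rot":[0,0,0],"travel":[0,-0.005,0],"gripper":1}]' >/dev/null; python3 s.py
python3 -m jog '[{"delta_rot":[0,0,0],"travel":[0,-0.004,0],"gripper":1}]' >/dev/null; python3 s.py
python3 -m jog '[{"delta_rot":[0,0,0],"travel":[0,-0.004,0],"gripper":1}]' >/dev/null; python3 s.py
python3 -m jog '[{"delta_rot":[0,0,0],"travel":[0,-0.004,0],"gripper":1}]' >/dev/null; python3 s.py
python3 -m jog '[{"delta_rot":[0,0,0],"travel":[0,-0.004,0],"gripper":1}]' >/dev/null; python3 s.py
python3 -m jog '[{"delta_rot":[0,0,0],"travel":[0,-0.004,0],"gripper":1}]' >/dev/null; python3 s.py
python3 -m jog '[{"delta_rot":[0,0,0],"travel":[0,-0.004,0],"gripper":1}]' >/dev/null; python3 s.py
python3 -m jog '[{"delta_rot":[0,0,0],"travel":[0,-0.004,0],"gripper":1}]' >/dev/null; python3 s.py
python3 -m jog '[{"delta_rot":[0,0,0],"travel":[0,-0.004,0],"gripper":1}]' >/dev/null; python3 s.py
python3 -m jog '[{"delta_rot":[0,0,0],"travel":[0,-0.004,0],"gripper":1}]' >/dev/null; python3 s.py
python3 -m jog '[{"delta_rot":[0,0,0],"travel":[0,-0.004,0],"gripper":1}]' >/dev/null; python3 s.py
python3 -m jog '[{"delta_rot":[0,0,0],"travel":[0,-0.004,0],"gripper":1}]' >/dev/null; python3 s.py
python3 -m jog '[{"delta_rot":[0,0,0],"travel":[0,-0.004,0],"gripper":1}]' >/dev/null; python3 s.py
```

```text
t 3.85  ystage -69.4 xs 14.6 z 96.5  Fy -1.84 Fx 1.37 Fz -0.37 vel? yaw 0.1669 w 9.9
t 4.05  ystage -58.4 xs 14.5 z 96.4  Fy -1.59 Fx -1.07 Fz -0.66 vel? yaw 0.1670 w 9.6
t 4.15  ystage -53.8 xs 14.5 z 96.4  Fy -2.21 Fx 1.07 Fz -0.79 vel? yaw 0.1672 w 9.5
t 4.25  ystage -50.5 xs 14.5 z 96.5  Fy -6.30 Fx -0.24 Fz -1.60 vel? yaw 0.1670 w 9.4
t 4.35  ystage -48.1 xs 14.5 z 96.5  Fy -7.83 Fx 1.13 Fz -1.47 vel? yaw 0.1660 w 9.9
t 4.45  ystage -46.0 xs 14.5 z 96.5  Fy -5.94 Fx 0.29 Fz -0.76 vel? yaw 0.1645 w 9.9
t 4.55  ystage -43.8 xs 14.5 z 96.5  Fy -5.65 Fx 0.52 Fz -0.58 vel? yaw 0.1630 w 9.6
t 4.65  ystage -41.5 xs 14.5 z 96.5  Fy -6.20 Fx 0.73 Fz -1.65 vel? yaw 0.1617 w 9.5
t 4.75  ystage -39.2 xs 14.6 z 96.5  Fy -5.99 Fx 0.51 Fz -1.10 vel? yaw 0.1604 w 9.6
t 4.85  ystage -36.9 xs 14.5 z 96.5  Fy -5.82 Fx 0.14 Fz -0.92 vel? yaw 0.1591 w 9.5
t 4.95  ystage -34.5 xs 14.5 z 96.5  Fy -5.78 Fx 1.69 Fz -1.64 vel? yaw 0.1581 w 9.3
t 5.05  ystage -31.8 xs 14.5 z 96.5  Fy -4.93 Fx 0.32 Fz 0.63 vel? yaw 0.1570 w 10.0
t 5.15  ystage -28.2 xs 14.5 z 96.5  Fy -3.49 Fx -0.71 Fz 0.53 vel? yaw 0.1564 w 9.8
t 5.25  ystage -23.7 xs 14.5 z 96.5  Fy -2.04 Fx -0.11 Fz 0.80 vel? yaw 0.1563 w 9.8
```

A tight spot shows from y of about -53 to -27. I'll carry on to the red stop.

```bash
python3 -m jog '[{"delta_rot":[0,0,-0.006],"travel":[0,-0.005,0],"gripper":1},{"delta_rot":[0,0,-0.005],"travel":[0,-0.005,0],"gripper":1}]' >/dev/null; python3 s.py
python3 -m jog '[{"delta_rot":[0,0,0],"travel":[0,-0.005,0],"gripper":1},{"delta_rot":[0,0,0],"travel":[0,-0.005,0],"gripper":1}]' >/dev/null; python3 s.py
python3 -m jog '[{"delta_rot":[0,0,0],"travel":[0,-0.005,0],"gripper":1},{"delta_rot":[0,0,0],"travel":[0,-0.005,0],"gripper":1}]' >/dev/null; python3 s.py
python3 -m jog '[{"delta_rot":[0,0,0],"travel":[0,-0.005,0],"gripper":1},{"delta_rot":[0,0,0],"travel":[0,-0.005,0],"gripper":1}]' >/dev/null; python3 s.py
python3 -m jog '[{"delta_rot":[0,0,0],"travel":[0,-0.005,0],"gripper":1},{"delta_rot":[0,0,0],"travel":[0,-0.005,0],"gripper":1}]' >/dev/null; python3 s.py
python3 -m jog '[{"delta_rot":[0,0,0],"travel":[0,-0.005,0],"gripper":1},{"delta_rot":[0,0,0],"travel":[0,-0.005,0],"gripper":1}]' >/dev/null; python3 s.py
python3 -m jog '[{"delta_rot":[0,0,0],"travel":[0,-0.005,0],"gripper":1},{"delta_rot":[0,0,0],"travel":[0,-0.005,0],"gripper":1}]' >/dev/null; python3 s.py
python3 -m jog '[{"delta_rot":[0,0,0],"travel":[0,-0.005,0],"gripper":1},{"delta_rot":[0,0,0],"travel":[0,-0.005,0],"gripper":1}]' >/dev/null; python3 s.py
python3 -m jog '[{"delta_rot":[0,0,0],"travel":[0,-0.005,0],"gripper":1},{"delta_rot":[0,0,0],"travel":[0,-0.005,0],"gripper":1}]' >/dev/null; python3 s.py
python3 -m jog '[{"delta_rot":[0,0,0],"travel":[0,-0.005,0],"gripper":1},{"delta_rot":[0,0,0],"travel":[0,-0.005,0],"gripper":1}]' >/dev/null; python3 s.py
python3 -m jog '[{"delta_rot":[0,0,0],"travel":[0,-0.005,0],"gripper":1},{"delta_rot":[0,0,0],"travel":[0,-0.005,0],"gripper":1}]' >/dev/null; python3 s.py
```

```text
t 5.45  ystage -11.9 xs 14.5 z 96.5  Fy -1.85 Fx -1.40 Fz 1.97 vel? yaw 0.1674 w 9.8
t 5.65  ystage -0.2 xs 14.4 z 96.5  Fy -1.55 Fx 0.07 Fz 2.07 vel? yaw 0.1671 w 9.8
t 5.85  ystage 11.0 xs 14.4 z 96.5  Fy -2.14 Fx -0.15 Fz 2.64 vel? yaw 0.1670 w 9.8
t 6.05  ystage 21.9 xs 14.4 z 96.5  Fy -2.49 Fx -1.67 Fz 3.68 vel? yaw 0.1669 w 10.3
t 6.25  ystage 32.9 xs 14.4 z 96.5  Fy -1.94 Fx -1.69 Fz 4.21 vel? yaw 0.1668 w 9.8
t 6.45  ystage 43.8 xs 14.3 z 96.4  Fy -1.63 Fx -1.06 Fz 4.26 vel? yaw 0.1667 w 9.7
t 6.65  ystage 54.7 xs 14.3 z 96.5  Fy -2.91 Fx -1.18 Fz 5.14 vel? yaw 0.1667 w 9.3
t 6.85  ystage 65.7 xs 14.3 z 96.5  Fy -2.33 Fx -2.22 Fz 4.38 vel? yaw 0.1668 w 9.7
t 7.05  ystage 76.7 xs 14.2 z 96.5  Fy -1.58 Fx -2.56 Fz 6.29 vel? yaw 0.1667 w 9.4
t 7.25  ystage 87.7 xs 14.2 z 96.5  Fy -2.21 Fx -1.96 Fz 5.13 vel? yaw 0.1668 w 10.0
t 7.45  ystage 98.8 xs 14.2 z 96.4  Fy -2.46 Fx -2.40 Fz 5.57 vel? yaw 0.1669 w 9.7
```

```bash
python3 -m jog '[{"delta_rot":[0,0,0],"travel":[0,-0.004,-0.001],"gripper":1},{"delta_rot":[0,0,0],"travel":[0,-0.004,0],"gripper":1}]' >/dev/null; python3 s.py
python3 -m jog '[{"delta_rot":[0,0,0],"travel":[0,-0.004,0],"gripper":1},{"delta_rot":[0,0,0],"travel":[0,-0.004,0],"gripper":1}]' >/dev/null; python3 s.py
python3 -m jog '[{"delta_rot":[0,0,0],"travel":[0,-0.004,0],"gripper":1}]' >/dev/null; python3 s.py
python3 -m jog '[{"delta_rot":[0,0,0],"travel":[0,-0.004,0],"gripper":1}]' >/dev/null; python3 s.py
python3 -m jog '[{"delta_rot":[0,0,0],"travel":[0,-0.004,0],"gripper":1}]' >/dev/null; python3 s.py
```

```text
t 7.65  ystage 107.9 xs 14.1 z 96.4  Fy -2.61 Fx -3.00 Fz 7.25 vel? yaw 0.1673 w 9.7
t 7.85  ystage 116.8 xs 14.1 z 96.4  Fy -2.35 Fx -1.49 Fz 2.95 vel? yaw 0.1673 w 9.7
t 7.95  ystage 119.0 xs 14.1 z 96.5  Fy -10.91 Fx -1.11 Fz 4.90 vel? yaw 0.1672 w 9.6
t 8.05  ystage 119.0 xs 14.1 z 96.5  Fy -13.17 Fx -2.21 Fz 4.97 vel? yaw 0.1651 w 9.7
t 8.15  ystage 118.8 xs 14.1 z 96.5  Fy -10.13 Fx -2.33 Fz 5.52 vel? yaw 0.1622 w 10.0
```

Red stop reached and held at y of about 119. Now back toward blue.

```bash
python3 -m jog '[{"delta_rot":[0,0,-0.006],"travel":[0,-0.003,0],"gripper":1},{"delta_rot":[0,0,0],"travel":[0,0.005,0],"gripper":1},{"delta_rot":[0,0,0],"travel":[0,0.005,0],"gripper":1},{"delta_rot":[0,0,0],"travel":[0,0.005,0],"gripper":1},{"delta_rot":[0,0,0],"travel":[0,0.005,0],"gripper":1}]' >/dev/null; python3 s.py
python3 -m jog '[{"delta_rot":[0,0,0],"travel":[0,0.006,0],"gripper":1},{"delta_rot":[0,0,0],"travel":[0,0.006,0],"gripper":1},{"delta_rot":[0,0,0],"travel":[0,0.006,0],"gripper":1},{"delta_rot":[0,0,0],"travel":[0,0.006,0],"gripper":1}]' >/dev/null; python3 s.py
python3 -m jog '[{"delta_rot":[0,0,0],"travel":[0,0.006,0],"gripper":1},{"delta_rot":[0,0,0],"travel":[0,0.006,0],"gripper":1},{"delta_rot":[0,0,0],"travel":[0,0.006,0],"gripper":1},{"delta_rot":[0,0,0],"travel":[0,0.006,0],"gripper":1}]' >/dev/null; python3 s.py
```

```text
t 8.65  ystage 104.8 xs 14.1 z 96.5  Fy 1.59 Fx -0.97 Fz 0.50 vel? yaw 0.1687 w 9.9
t 9.05  ystage 80.1 xs 14.2 z 96.5  Fy 2.63 Fx 0.56 Fz -2.47 vel? yaw 0.1695 w 9.5
t 9.45  ystage 53.5 xs 14.2 z 96.5  Fy 2.60 Fx 1.44 Fz -4.32 vel? yaw 0.1690 w 9.7
```

```bash
python3 -m jog '[{"delta_rot":[0,0,0],"travel":[0,0.006,0],"gripper":1},{"delta_rot":[0,0,0],"travel":[0,0.006,0],"gripper":1},{"delta_rot":[0,0,0],"travel":[0,0.006,0],"gripper":1}]' >/dev/null; python3 s.py
python3 -m jog '[{"delta_rot":[0,0,0],"travel":[0,0.006,0],"gripper":1},{"delta_rot":[0,0,0],"travel":[0,0.006,0],"gripper":1}]' >/dev/null; python3 s.py
```

```text
t 9.75  ystage 33.8 xs 14.3 z 96.6  Fy 2.28 Fx 1.97 Fz -4.39 vel? yaw 0.1690 w 9.5
t 9.95  ystage 20.9 xs 14.3 z 96.6  Fy 2.15 Fx 2.54 Fz -6.64 vel? yaw 0.1691 w 9.7
```

```bash
python3 -m jog '[{"delta_rot":[0,0,0],"travel":[0,0.006,0],"gripper":1},{"delta_rot":[0,0,0],"travel":[0,0.006,0],"gripper":1},{"delta_rot":[0,0,0],"travel":[0,0.005,0],"gripper":1}]' >/dev/null; python3 s.py
python3 -m jog '[{"delta_rot":[0,0,0],"travel":[0,0.005,0],"gripper":1},{"delta_rot":[0,0,0],"travel":[0,0.004,0],"gripper":1}]' >/dev/null; python3 s.py
python3 -m jog '[{"delta_rot":[0,0,0],"travel":[0,0.004,0],"gripper":1}]' >/dev/null; python3 s.py
python3 -m jog '[{"delta_rot":[0,0,0],"travel":[0,0.004,0],"gripper":1}]' >/dev/null; python3 s.py
python3 -m jog '[{"delta_rot":[0,0,0],"travel":[0,0.004,0],"gripper":1}]' >/dev/null; python3 s.py
python3 -m jog '[{"delta_rot":[0,0,0],"travel":[0,0.004,0],"gripper":1}]' >/dev/null; python3 s.py
python3 -m jog '[{"delta_rot":[0,0,0],"travel":[0,0.004,0],"gripper":1}]' >/dev/null; python3 s.py
python3 -m jog '[{"delta_rot":[0,0,0],"travel":[0,0.004,0],"gripper":1}]' >/dev/null; python3 s.py
python3 -m jog '[{"delta_rot":[0,0,0],"travel":[0,0.004,0],"gripper":1}]' >/dev/null; python3 s.py
python3 -m jog '[{"delta_rot":[0,0,0],"travel":[0,0.004,0],"gripper":1}]' >/dev/null; python3 s.py
python3 -m jog '[{"delta_rot":[0,0,0],"travel":[0,0.004,0],"gripper":1}]' >/dev/null; python3 s.py
python3 -m jog '[{"delta_rot":[0,0,0],"travel":[0,0.004,0],"gripper":1}]' >/dev/null; python3 s.py
python3 -m jog '[{"delta_rot":[0,0,0],"travel":[0,0.004,0],"gripper":1}]' >/dev/null; python3 s.py
python3 -m jog '[{"delta_rot":[0,0,0],"travel":[0,0.004,0],"gripper":1}]' >/dev/null; python3 s.py
python3 -m jog '[{"delta_rot":[0,0,0],"travel":[0,0.004,0],"gripper":1}]' >/dev/null; python3 s.py
```

```text
t 10.25  ystage 2.3 xs 14.4 z 96.6  Fy 1.90 Fx 3.09 Fz -5.87 vel? yaw 0.1691 w 9.4
t 10.45  ystage -7.6 xs 14.4 z 96.6  Fy 2.25 Fx 4.23 Fz -7.09 vel? yaw 0.1689 w 9.5
t 10.55  ystage -11.9 xs 14.4 z 96.6  Fy 2.61 Fx 3.74 Fz -6.81 vel? yaw 0.1690 w 9.8
t 10.65  ystage -16.1 xs 14.4 z 96.6  Fy 1.72 Fx 3.26 Fz -7.04 vel? yaw 0.1692 w 9.6
t 10.75  ystage -20.3 xs 14.4 z 96.6  Fy 2.18 Fx 3.35 Fz -8.09 vel? yaw 0.1693 w 9.3
t 10.85  ystage -24.5 xs 14.4 z 96.6  Fy 2.06 Fx 3.16 Fz -8.48 vel? yaw 0.1695 w 9.9
t 10.95  ystage -28.3 xs 14.5 z 96.6  Fy 3.89 Fx 3.93 Fz -7.69 vel? yaw 0.1696 w 9.7
t 11.05  ystage -30.8 xs 14.5 z 96.6  Fy 7.08 Fx 4.08 Fz -6.64 vel? yaw 0.1702 w 9.8
t 11.15  ystage -32.9 xs 14.4 z 96.6  Fy 6.13 Fx 2.81 Fz -7.36 vel? yaw 0.1713 w 9.5
t 11.25  ystage -35.0 xs 14.4 z 96.5  Fy 6.96 Fx 3.00 Fz -7.43 vel? yaw 0.1725 w 9.7
t 11.35  ystage -37.1 xs 14.5 z 96.6  Fy 6.09 Fx 3.84 Fz -7.39 vel? yaw 0.1736 w 9.7
t 11.45  ystage -39.3 xs 14.5 z 96.6  Fy 6.44 Fx 3.06 Fz -7.34 vel? yaw 0.1747 w 9.6
t 11.55  ystage -41.5 xs 14.5 z 96.5  Fy 6.14 Fx 2.77 Fz -6.72 vel? yaw 0.1756 w 9.6
t 11.65  ystage -43.8 xs 14.5 z 96.5  Fy 6.54 Fx 2.45 Fz -6.87 vel? yaw 0.1763 w 9.7
t 11.75  ystage -46.2 xs 14.5 z 96.5  Fy 5.83 Fx 3.34 Fz -7.81 vel? yaw 0.1769 w 9.5
```

```bash
python3 -m jog '[{"delta_rot":[0,0,0],"travel":[0,0.004,0],"gripper":1}]' >/dev/null; python3 s.py
python3 -m jog '[{"delta_rot":[0,0,0],"travel":[0,0.004,0],"gripper":1}]' >/dev/null; python3 s.py
python3 -m jog '[{"delta_rot":[0,0,0],"travel":[0,0.004,0],"gripper":1}]' >/dev/null; python3 s.py
python3 -m jog '[{"delta_rot":[0,0,0.006],"travel":[0,0.004,0],"gripper":1}]' >/dev/null; python3 s.py
python3 -m jog '[{"delta_rot":[0,0,0.003],"travel":[0,0.005,0],"gripper":1},{"delta_rot":[0,0,0],"travel":[0,0.005,0],"gripper":1}]' >/dev/null; python3 s.py
python3 -m jog '[{"delta_rot":[0,0,0],"travel":[0,0.005,0],"gripper":1},{"delta_rot":[0,0,0],"travel":[0,0.005,0],"gripper":1}]' >/dev/null; python3 s.py
python3 -m jog '[{"delta_rot":[0,0,0],"travel":[0,0.005,0],"gripper":1},{"delta_rot":[0,0,0],"travel":[0,0.005,0],"gripper":1}]' >/dev/null; python3 s.py
```

```text
t 11.85  ystage -49.2 xs 14.5 z 96.5  Fy 3.89 Fx 3.04 Fz -8.00 vel? yaw 0.1774 w 9.4
t 11.95  ystage -53.1 xs 14.4 z 96.5  Fy 1.09 Fx 3.91 Fz -8.73 vel? yaw 0.1774 w 9.8
t 12.05  ystage -57.7 xs 14.5 z 96.5  Fy 1.79 Fx 3.87 Fz -8.26 vel? yaw 0.1770 w 9.9
t 12.15  ystage -62.4 xs 14.5 z 96.5  Fy 1.27 Fx 3.27 Fz -7.54 vel? yaw 0.1708 w 9.3
t 12.35  ystage -73.5 xs 14.5 z 96.5  Fy 2.04 Fx 3.66 Fz -9.37 vel? yaw 0.1690 w 9.4
t 12.55  ystage -84.5 xs 14.5 z 96.5  Fy 2.25 Fx 4.02 Fz -8.50 vel? yaw 0.1694 w 10.2
t 12.75  ystage -95.4 xs 14.5 z 96.5  Fy 3.16 Fx 3.17 Fz -8.38 vel? yaw 0.1696 w 9.6
```

```bash
python3 -m jog '[{"delta_rot":[0,0,0],"travel":[0,0.005,0],"gripper":1},{"delta_rot":[0,0,0],"travel":[0,0.005,0],"gripper":1}]' >/dev/null; python3 s.py
python3 -m jog '[{"delta_rot":[0,0,0],"travel":[0,0.005,0],"gripper":1},{"delta_rot":[0,0,0],"travel":[0,0.005,0],"gripper":1}]' >/dev/null; python3 s.py
python3 -m jog '[{"delta_rot":[0,0,0],"travel":[0,0.005,0],"gripper":1},{"delta_rot":[0,0,0],"travel":[0,0.005,0],"gripper":1}]' >/dev/null; python3 s.py
```

```text
t 12.95  ystage -106.2 xs 14.6 z 96.5  Fy 1.82 Fx 4.61 Fz -8.64 vel? yaw 0.1696 w 10.0
t 13.15  ystage -116.9 xs 14.6 z 96.5  Fy 2.07 Fx 4.40 Fz -8.77 vel? yaw 0.1698 w 9.6
t 13.35  ystage -120.9 xs 14.6 z 96.5  Fy 17.06 Fx 1.71 Fz -3.19 vel? yaw 0.1717 w 9.7
```

Blue stop reached at -120.9, so travel is 240 mm as expected. I'll hold briefly, then go back to the middle of the spot at about -40.

```bash
python3 -m jog '[{"delta_rot":[0,0,0],"travel":[0,0.003,0],"gripper":1},{"delta_rot":[0,0,0],"travel":[0,0.003,0],"gripper":1}]' >/dev/null; python3 s.py
python3 -m jog '[{"delta_rot":[0,0,0],"travel":[0,-0.005,0],"gripper":1},{"delta_rot":[0,0,0],"travel":[0,-0.005,0],"gripper":1},{"delta_rot":[0,0,0],"travel":[0,-0.005,0],"gripper":1},{"delta_rot":[0,0,0],"travel":[0,-0.005,0],"gripper":1}]' >/dev/null; python3 s.py
python3 -m jog '[{"delta_rot":[0,0,0],"travel":[0,-0.005,0],"gripper":1},{"delta_rot":[0,0,0],"travel":[0,-0.005,0],"gripper":1},{"delta_rot":[0,0,0],"travel":[0,-0.005,0],"gripper":1},{"delta_rot":[0,0,0],"travel":[0,-0.005,0],"gripper":1}]' >/dev/null; python3 s.py
python3 -m jog '[{"delta_rot":[0,0,0],"travel":[0,-0.005,0],"gripper":1},{"delta_rot":[0,0,0],"travel":[0,-0.005,0],"gripper":1},{"delta_rot":[0,0,0],"travel":[0,-0.005,0],"gripper":1}]' >/dev/null; python3 s.py
```

```text
t 13.55  ystage -120.7 xs 14.6 z 96.6  Fy 8.18 Fx 2.13 Fz -6.25 vel? yaw 0.1771 w 9.9
t 13.95  ystage -110.2 xs 14.6 z 96.5  Fy -1.72 Fx 5.41 Fz -10.61 vel? yaw 0.1719 w 9.6
t 14.35  ystage -98.8 xs 14.6 z 96.6  Fy -1.01 Fx 5.03 Fz -9.13 vel? yaw 0.1665 w 9.8
t 14.65  ystage -89.5 xs 14.5 z 96.6  Fy -2.09 Fx 6.03 Fz -9.93 vel? yaw 0.1637 w 9.7
```

```bash
python3 -m jog '[{"delta_rot":[0,0,-0.004],"travel":[0,-0.006,-0.001],"gripper":1},{"delta_rot":[0,0,0],"travel":[0,-0.006,0],"gripper":1},{"delta_rot":[0,0,0],"travel":[0,-0.006,0],"gripper":1},{"delta_rot":[0,0,0],"travel":[0,-0.006,0],"gripper":1}]' >/dev/null; python3 s.py
python3 -m jog '[{"delta_rot":[0,0,0],"travel":[0,-0.005,0],"gripper":1},{"delta_rot":[0,0,0],"travel":[0,-0.004,0],"gripper":1}]' >/dev/null; python3 s.py
python3 -m jog '[{"delta_rot":[0,0,0],"travel":[0,-0.004,0],"gripper":1},{"delta_rot":[0,0,0],"travel":[0,-0.004,0],"gripper":1}]' >/dev/null; python3 s.py
```

```text
t 15.05  ystage -72.9 xs 14.5 z 96.7  Fy -2.39 Fx 4.99 Fz -8.76 vel? yaw 0.1623 w 9.9
t 15.25  ystage -67.1 xs 14.5 z 96.7  Fy -1.32 Fx 4.50 Fz -9.39 vel? yaw 0.1604 w 10.0
t 15.45  ystage -62.5 xs 14.4 z 96.7  Fy -2.03 Fx 5.68 Fz -7.57 vel? yaw 0.1587 w 10.0
```

```bash
python3 -m jog '[{"delta_rot":[0,0,-0.006],"travel":[0,-0.005,0],"gripper":1},{"delta_rot":[0,0,-0.004],"travel":[0,-0.005,0],"gripper":1}]' >/dev/null; python3 s.py
python3 -m jog '[{"delta_rot":[0,0,0],"travel":[0,-0.005,0],"gripper":1},{"delta_rot":[0,0,0],"travel":[0,-0.005,0],"gripper":1}]' >/dev/null; python3 s.py
python3 -m jog '[{"delta_rot":[0,0,0],"travel":[0,-0.004,0],"gripper":1}]' >/dev/null; python3 s.py
```

```text
t 15.65  ystage -56.1 xs 14.5 z 96.8  Fy -1.81 Fx 5.59 Fz -7.93 vel? yaw 0.1655 w 9.7
t 15.85  ystage -51.0 xs 14.4 z 96.8  Fy -6.98 Fx 5.70 Fz -9.98 vel? yaw 0.1616 w 9.8
t 15.95  ystage -49.9 xs 14.4 z 96.8  Fy -4.33 Fx 5.89 Fz -9.86 vel? yaw 0.1595 w 9.8
```

```bash
python3 -m jog '[{"delta_rot":[0,0,-0.004],"travel":[0,-0.006,0],"gripper":1},{"delta_rot":[0,0,-0.002],"travel":[0,-0.006,0],"gripper":1}]' >/dev/null; python3 s.py
python3 -m jog '[{"delta_rot":[0,0,-0.002],"travel":[0,-0.006,0],"gripper":1}]' >/dev/null; python3 s.py
```

```text
t 16.15  ystage -45.8 xs 14.4 z 96.8  Fy -6.00 Fx 4.70 Fz -8.68 vel? yaw 0.1594 w 9.8
t 16.25  ystage -43.5 xs 14.4 z 96.8  Fy -5.28 Fx 5.61 Fz -9.26 vel? yaw 0.1584 w 9.5
```

```bash
python3 -m jog '[{"delta_rot":[0,0,-0.004],"travel":[0,-0.006,0],"gripper":1}]' >/dev/null; python3 s.py
python3 -m jog '[{"delta_rot":[0,0,-0.004],"travel":[0,-0.0035,0],"gripper":1},{"delta_rot":[0,0,0],"travel":[0,0,0],"gripper":1}]' >/dev/null; python3 s.py
```

```text
t 16.35  ystage -41.1 xs 14.4 z 96.9  Fy -5.17 Fx 5.09 Fz -8.76 vel? yaw 0.1592 w 9.4
t 16.55  ystage -39.9 xs 14.4 z 96.9  Fy 3.42 Fx 5.10 Fz -9.59 vel? yaw 0.1591 w 9.8
```

The carriage stands at about -40. I'll release, hold still, then lift.

```bash
python3 -m jog '[{"delta_rot":[0,0,0],"travel":[0,0,0],"gripper":0.8},{"delta_rot":[0,0,0],"travel":[0,0,0],"gripper":0.7},{"delta_rot":[0,0,0],"travel":[0,0,0],"gripper":0.65},{"delta_rot":[0,0,0],"travel":[0,0,0],"gripper":0.65}]' ; python3 s.py
python3 -m jog '[{"delta_rot":[0,0,0],"travel":[0,0,-0.02],"gripper":0.65},{"delta_rot":[0,0,0],"travel":[0,0,-0.03],"gripper":0.65},{"delta_rot":[0,0,0],"travel":[0,0,-0.04],"gripper":0.65},{"delta_rot":[0,0,0],"travel":[0,0,0],"gripper":0.65}]'; python3 s.py
```

```text
time_s: 16.95
eef_pos: [593.1, -52.7, 100.4]
tool_rot: [[0.988, 0.156, 0.011], [0.156, -0.986, -0.066], [0.001, 0.067, -0.998]]
contact_force: [0.6, -0.2, 0.1]
width: 29.6
t 16.95  ystage -45.2 xs 13.1 z 100.4  Fy -0.25 Fx 0.52 Fz 0.06 vel? yaw 0.1569 w 29.6
time_s: 17.35
eef_pos: [591.1, -48.8, 193.8]
tool_rot: [[0.988, 0.155, 0.008], [0.155, -0.986, -0.069], [-0.002, 0.07, -0.998]]
contact_force: [1.0, -0.1, 0.9]
width: 29.9
t 17.35  ystage -41.1 xs 11.8 z 193.8  Fy -0.25 Fx 0.96 Fz 0.90 vel? yaw 0.1555 w 29.9
```

```bash
python3 -m jog '[{"delta_rot":[0.068,0,0],"travel":[-0.04,0,0],"gripper":0.5},{"delta_rot":[0,0,0],"travel":[-0.046,0,0],"gripper":0.5},{"delta_rot":[0,0,-0.14],"travel":[0,0,0],"gripper":0.5},{"delta_rot":[0,0,-0.14],"travel":[0,0,0],"gripper":0.5},{"delta_rot":[0,0,-0.14],"travel":[0,0,0],"gripper":0.5}]'
python3 -m jog '[{"delta_rot":[0,0,-0.1],"travel":[0,0,0],"gripper":0.5},{"delta_rot":[0,0,0],"travel":[0,0,0],"gripper":0.5}]'
python3 -c "
from h import *
import cv2,pickle
rel(o-76*xs-39*ys+[0,0,180])
pickle.dump(get_state(),open('s2.pkl','wb'))
p,d=grab_frame('wrist');cv2.imwrite('pics/w2.png',p)
p,d=grab_frame('top');cv2.imwrite('pics/top2c.png',cv2.resize(p[145:252,232:396],None,fx=4.8,fy=4.8,interpolation=cv2.INTER_CUBIC))
"
```

```text
time_s: 17.85
eef_pos: [500.9, -64.5, 194.5]
tool_rot: [[0.831, 0.557, -0.003], [0.557, -0.831, -0.004], [-0.004, 0.002, -1.0]]
contact_force: [-0.5, 0.0, -0.5]
width: 42.5
time_s: 18.05
eef_pos: [500.0, -65.6, 194.5]
tool_rot: [[0.768, 0.64, -0.003], [0.64, -0.768, -0.006], [-0.006, 0.002, -1.0]]
contact_force: [-0.4, 0.1, 0.2]
width: 42.8
t 18.05 tcp [500.  -65.6 194.5] tool delta mm [ 5.9 -0.5 14.5] yaw 0.6945 F [-0.4  0.1  0.2]
```

View pics/w2.png

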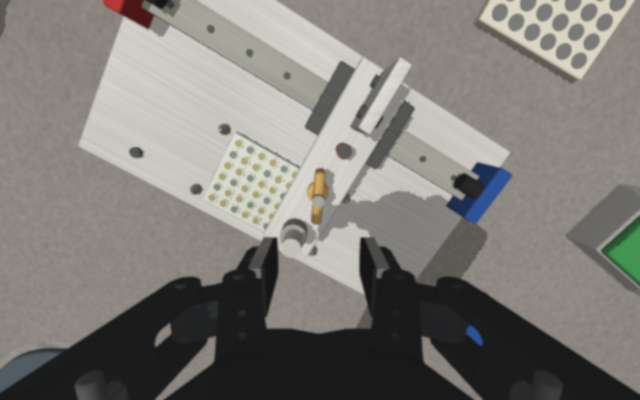

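View pics/top2c.png

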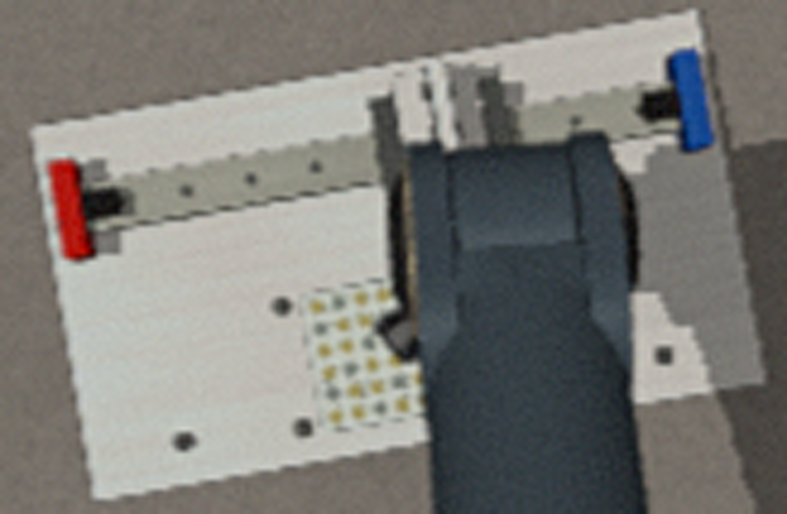

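Run:
```python
import cv2
p=cv2.imread("pics/w2.png")
cv2.imwrite("pics/w2c.png",cv2.resize(p[130:270,250:410],None,fx=4,fy=4,interpolation=cv2.INTER_CUBIC))
```

```text
(no output)
```

View pics/w2c.png

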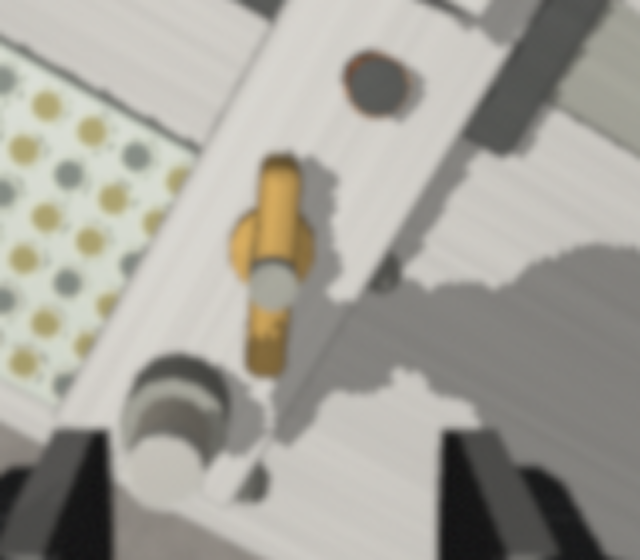

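Run:
```python
from h import *
import pickle
s=pickle.load(open('s2.pkl','rb'))
f=lambda x,y,z:wray(250+(x+.5)/4-.5,130+(y+.5)/4-.5,z,s)
a=f(281,165,105);b=f(266,365,105);print(a,b,np.linalg.norm(a-b),np.arctan2((a-b)[1],(a-b)[0]))
m=(a+b)/2;print("mid",(m-o)@xs,(m-o)@ys)
for n,P in dict(post=f(377,84,94),tube=f(165,470,116)).items(): print(n,(P-o)@xs,(P-o)@ys)
rel([m[0],m[1],80])
```

```text
[523.03587975 -47.98455884 105.        ] [488.38968793 -72.80676001 105.        ] 42.62042090851071 0.6216799268118991
mid -74.31821714857088 -38.1307432900466
post -32.09093788619776 -38.48517307966693
tube -120.39344091692953 -38.998927116014166
t 18.15 tcp [500.1 -65.5 194.5] tool delta mm [  8.2  -0.6 114.4] yaw 0.6924 F [ 0.7 -0.1 -0.1]
```

```bash
python3 -m jog '[{"delta_rot":[0,0,0.07],"travel":[0.007,-0.0005,0.035],"gripper":0.6},{"delta_rot":[0,0,0],"travel":[0,0,0.035],"gripper":0.6},{"delta_rot":[0,0,0],"travel":[0,0,0],"gripper":0.6}]'
python3 -c "
from h import *
rel(o-75.3*xs-38.6*ys+[0,0,79])
print(get_state()['tool_rot'].round(3))
"
```

```text
time_s: 18.45
eef_pos: [507.0, -61.7, 124.3]
tool_rot: [[0.818, 0.575, 0.002], [0.575, -0.818, -0.007], [-0.003, 0.007, -1.0]]
contact_force: [-0.7, 1.5, 0.2]
width: 34.3
t 18.45 tcp [507.  -61.7 124.3] tool delta mm [-1.2 -2.1 45.3] yaw 0.6131 F [-0.7  1.5  0.2]
[[ 0.818  0.575  0.002]
 [ 0.575 -0.818 -0.007]
 [-0.003  0.007 -1.   ]]
```

```bash
python3 -m jog '[{"delta_rot":[0.005,0,-0.006],"travel":[-0.001,-0.002,0.025],"gripper":0.6},{"delta_rot":[0,0,0],"travel":[0,-0.0005,0.018],"gripper":0.6},{"delta_rot":[0,0,0],"travel":[0,0,0],"gripper":0.6}]'
python3 -c "
from h import *
rel(o-75.3*xs-38.6*ys+[0,0,79])
import cv2
p,d=grab_frame('wrist');cv2.imwrite('pics/w3.png',p)
"
```

```text
time_s: 18.75
eef_pos: [507.2, -60.5, 83.3]
tool_rot: [[0.816, 0.578, 0.002], [0.578, -0.816, -0.004], [-0.0, 0.005, -1.0]]
contact_force: [-0.8, -0.8, 0.1]
width: 34.4
t 18.75 tcp [507.2 -60.5  83.3] tool delta mm [-2.2 -1.   4.3] yaw 0.6164 F [-0.8 -0.8  0.1]
```

View pics/w3.png

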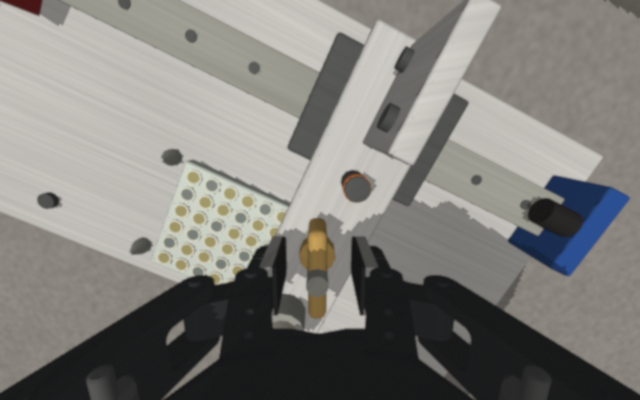

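The bar is centred between the fingers at about column 318 and aligned with the tool x axis. Closing on it.

```bash
python3 -m jog '[{"delta_rot":[0,0,0],"travel":[-0.002,-0.0005,0.004],"gripper":0.6},{"delta_rot":[0,0,0],"travel":[0,0,0],"gripper":0.75},{"delta_rot":[0,0,0],"travel":[0,0,0],"gripper":0.85},{"delta_rot":[0,0,0],"travel":[0,0,0],"gripper":1},{"delta_rot":[0,0,0],"travel":[0,0,0],"gripper":1}]' 30; python3 s.py
python3 -c "
from h import *
rel(o-75.3*xs-38.6*ys+[0,0,79])"
```

```text
time_s: 19.3
eef_pos: [507.3, -60.8, 84.0]
tool_rot: [[0.817, 0.577, 0.009], [0.577, -0.817, -0.004], [0.005, 0.009, -1.0]]
contact_force: [1.8, -0.6, -5.7]
width: 7.9
t 19.30  ystage -38.8 xs -72.8 z 84.0  Fy -0.87 Fx 1.68 Fz -5.66 vel? yaw 0.6151 w 7.9
t 19.3 tcp [507.3 -60.8  84. ] tool delta mm [-2.2 -1.3  5. ] yaw 0.6151 F [ 1.8 -0.6 -5.7]
```

```bash
python3 -m jog '[{"delta_rot":[0,0,0.1],"travel":[0,0.0002,0],"gripper":1},{"delta_rot":[0,0,0.1],"travel":[0,0.0002,0],"gripper":1},{"delta_rot":[0,0,0.1],"travel":[0,0.0002,0],"gripper":1}]'; python3 s.py
python3 -m jog '[{"delta_rot":[0,0,0.1],"travel":[0,0.0002,0],"gripper":1},{"delta_rot":[0,0,0.1],"travel":[0,0.0002,0],"gripper":1}]'; python3 s.py
```

```text
time_s: 19.6
eef_pos: [507.9, -61.9, 84.0]
tool_rot: [[0.954, 0.3, 0.01], [0.3, -0.954, -0.004], [0.008, 0.007, -1.0]]
contact_force: [0.3, 0.9, -3.3]
width: 8.3
t 19.60  ystage -40.0 xs -72.4 z 84.0  Fy 0.84 Fx 0.44 Fz -3.29 vel? yaw 0.3049 w 8.3
time_s: 19.8
eef_pos: [508.1, -62.7, 84.0]
tool_rot: [[0.995, 0.097, 0.01], [0.097, -0.995, -0.005], [0.009, 0.006, -1.0]]
contact_force: [-0.3, 0.0, -3.1]
width: 8.4
t 19.80  ystage -40.8 xs -72.4 z 84.0  Fy 0.07 Fx -0.29 Fz -3.05 vel? yaw 0.0971 w 8.4
```

```bash
python3 -m jog '[{"delta_rot":[0,0,0.1],"travel":[0,0.0004,0],"gripper":1},{"delta_rot":[0,0,0.1],"travel":[0,0.0004,0],"gripper":1},{"delta_rot":[0,0,0.1],"travel":[0,0.0004,0],"gripper":1}]'; python3 s.py
python3 -m jog '[{"delta_rot":[0,0,0.1],"travel":[0,0.0004,0],"gripper":1},{"delta_rot":[0,0,0.1],"travel":[0,0.0004,0],"gripper":1}]'; python3 s.py; python3 -c "
from h import *;print(get_state()['torque'])"
```

```text
time_s: 20.1
eef_pos: [507.9, -63.9, 84.0]
tool_rot: [[0.977, -0.213, 0.009], [-0.212, -0.977, -0.005], [0.01, 0.003, -1.0]]
contact_force: [0.3, 1.0, -3.0]
width: 8.0
t 20.10  ystage -42.0 xs -72.7 z 84.0  Fy 0.95 Fx 0.48 Fz -3.01 vel? yaw -0.2141 w 8.0
time_s: 20.3
eef_pos: [507.7, -64.7, 84.0]
tool_rot: [[0.912, -0.409, 0.009], [-0.409, -0.912, -0.006], [0.011, 0.001, -1.0]]
contact_force: [0.1, 0.4, -2.8]
width: 8.0
t 20.30  ystage -42.7 xs -73.1 z 84.0  Fy 0.43 Fx 0.13 Fz -2.79 vel? yaw -0.4215 w 8.0
[0.11953889 0.17457782 0.08439259]
```

```bash
for k in 1; do python3 -m jog '[{"delta_rot":[0,0,0.05],"travel":[0,0.0002,0],"gripper":1}]' >/dev/null; python3 s.py;python3 -c "
from h import *;print(get_state()['torque'])"; done
python3 -m jog '[{"delta_rot":[0,0,0.04],"travel":[0,0.0001,0],"gripper":1}]' >/dev/null; python3 s.py;python3 -c "
from h import *;print(get_state()['torque'])"
python3 -m jog '[{"delta_rot":[0,0,0.03],"travel":[0,0,0],"gripper":1}]' >/dev/null; python3 s.py;python3 -c "
from h import *;print(get_state()['torque'])"
```

```text
t 20.40  ystage -42.9 xs -73.2 z 84.0  Fy 0.61 Fx -0.01 Fz -2.56 vel? yaw -0.4738 w 8.1
[0.09876127 0.17027341 0.11481033]
t 20.50  ystage -42.9 xs -73.3 z 84.0  Fy 1.03 Fx -0.19 Fz -2.49 vel? yaw -0.5133 w 8.5
[0.13559675 0.24940866 0.67663634]
t 20.60  ystage -42.8 xs -73.3 z 84.1  Fy -0.06 Fx -1.22 Fz -2.81 vel? yaw -0.5408 w 8.0
[0.00836695 0.22092144 0.92392684]
```

The torque about z jumped from 0.1 to 0.9 N m at yaw of about -0.5, so the nut is at its stop. I'll relax, open, and lift.

```bash
python3 -m jog '[{"delta_rot":[0,0,-0.03],"travel":[0,0,0],"gripper":1},{"delta_rot":[0,0,0],"travel":[0,0,0],"gripper":0.8},{"delta_rot":[0,0,0],"travel":[0,0,0],"gripper":0.7},{"delta_rot":[0,0,0],"travel":[0,0,0],"gripper":0.65}]' ; python3 s.py
python3 -m jog '[{"delta_rot":[0,0,0],"travel":[0,0,-0.02],"gripper":0.65},{"delta_rot":[0,0,0],"travel":[0,0,-0.03],"gripper":0.65},{"delta_rot":[0,0,0],"travel":[0,0,-0.04],"gripper":0.65},{"delta_rot":[0,0,0],"travel":[0,0,-0.02],"gripper":0.65},{"delta_rot":[0,0,0],"travel":[0,0,0],"gripper":0.65}]'; python3 s.py
python3 -c "
from h import *
import cv2,pickle
pickle.dump(get_state(),open('s4.pkl','wb'))
p,d=grab_frame('wrist');cv2.imwrite('pics/w4.png',p)"
```

```text
time_s: 21.0
eef_pos: [509.1, -65.4, 85.1]
tool_rot: [[0.873, -0.488, 0.012], [-0.488, -0.873, -0.008], [0.014, 0.001, -1.0]]
contact_force: [0.1, -0.1, 0.2]
width: 29.7
t 21.00  ystage -43.6 xs -71.8 z 85.1  Fy -0.09 Fx 0.07 Fz 0.24 vel? yaw -0.5096 w 29.7
time_s: 21.5
eef_pos: [508.1, -65.5, 199.2]
tool_rot: [[0.87, -0.492, 0.012], [-0.492, -0.87, -0.007], [0.014, -0.0, -1.0]]
contact_force: [-0.7, 0.4, 0.8]
width: 29.6
t 21.50  ystage -43.6 xs -72.8 z 199.2  Fy 0.55 Fx -0.62 Fz 0.84 vel? yaw -0.5147 w 29.6
```

View pics/w4.png

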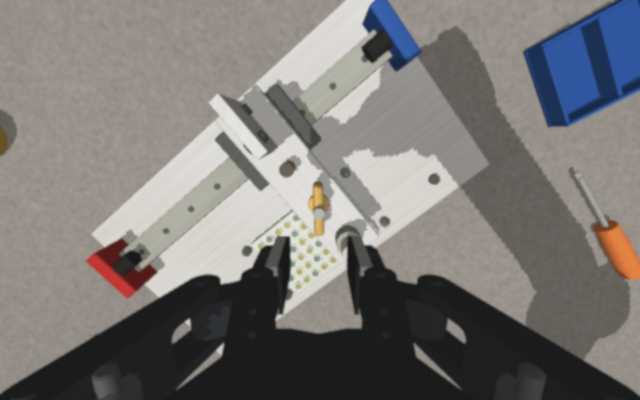

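The wrist view shows the nut bar at (318,208), in line with the tool. I'll check the carriage position, move the arm clear, and take a top view.

```bash
python3 -m jog '[{"delta_rot":[0,0,0],"travel":[-0.03,0.02,-0.02],"gripper":0.65},{"delta_rot":[0,0,0],"travel":[-0.02,0.03,-0.03],"gripper":0.65},{"delta_rot":[0,0,0],"travel":[0,0.045,0],"gripper":0.65},{"delta_rot":[0,0,0],"travel":[0,0.045,0],"gripper":0.65},{"delta_rot":[0,0,0],"travel":[0,0.045,0],"gripper":0.65}]'
python3 -m jog '[{"delta_rot":[0,0,0],"travel":[0,0.045,0],"gripper":0.65},{"delta_rot":[0,0,0],"travel":[0,0.045,0],"gripper":0.65},{"delta_rot":[0,0,0],"travel":[0.0,0.0,0],"gripper":0.65},{"delta_rot":[0,0,0],"travel":[0,0,0],"gripper":0.65}]'
python3 -c "
from h import *
import cv2,pickle
s=pickle.load(open('s4.pkl','rb'))
for u,v,z in[(318,208,105),(287,169,94)]:
    P=wray(u,v,z,s);print((P-o)@xs,(P-o)@ys)
p,d=grab_frame('top');cv2.imwrite('pics/top5.png',p);cv2.imwrite('pics/top5c.png',cv2.resize(p[145:252,232:396],None,fx=4.8,fy=4.8,interpolation=cv2.INTER_CUBIC))
"
```

```text
time_s: 22.05
eef_pos: [369.1, -199.6, 242.3]
tool_rot: [[0.877, -0.481, 0.001], [-0.481, -0.877, -0.003], [0.003, 0.002, -1.0]]
contact_force: [1.3, -0.3, 0.0]
width: 30.0
time_s: 22.45
eef_pos: [317.3, -284.9, 237.5]
tool_rot: [[0.87, -0.492, -0.006], [-0.492, -0.87, -0.001], [-0.005, 0.004, -1.0]]
contact_force: [1.3, 0.3, -0.6]
width: 30.0
-73.99970055841898 -42.03242873026529
-32.52643635199024 -41.413024617955145
```

View pics/top5c.png

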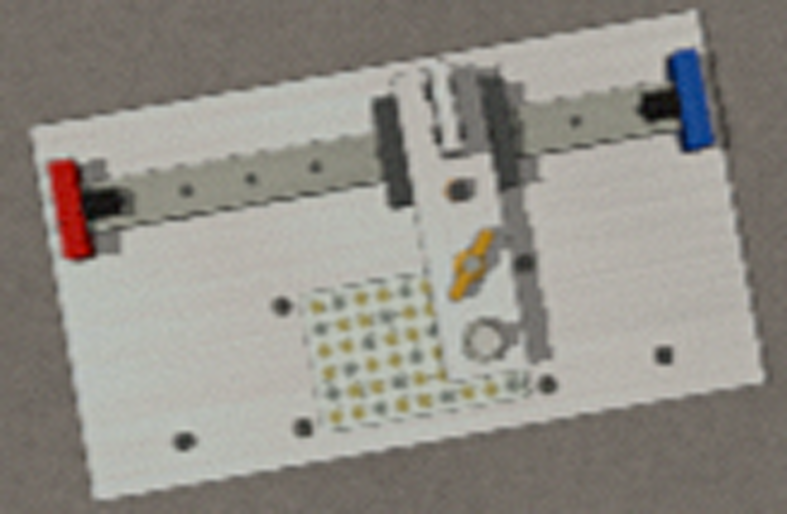

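View pics/top5.png

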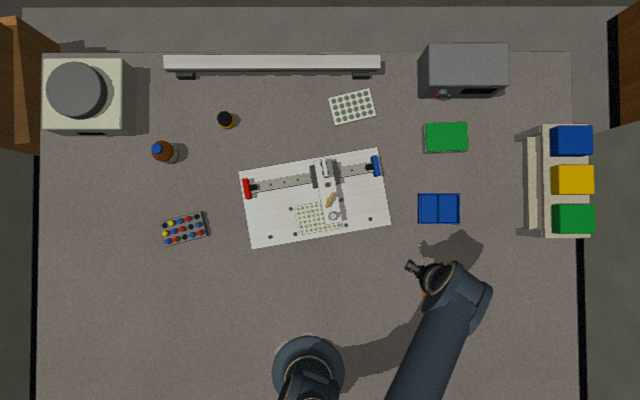

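Run:
```python
from h import *
f=lambda x,y,z: ray("top",232+(x+.5)/4.8-.5,145+(y+.5)/4.8-.5,z)
for nm,P in dict(nut=f(473,264,95),tube=f(488,340,116),post=f(459,188,94),fin=f(443,106,130)).items(): print(nm,(P-o)@xs,(P-o)@ys)
a=f(487,234,105);b=f(457,297,105);d=a-b;print("nut joint",.65-np.arctan2(d@ys,d@xs))
import cv2
A=cv2.imread("pics/top0.png",0);B=cv2.imread("pics/top5.png",0)
A2=cv2.imread("pics/top0.png")
# template check on other objects
for n,(x0,y0,x1,y1) in dict(rack=(158,208,210,246),reag=(148,138,178,166),grease=(214,108,238,132),screws=(415,190,463,227),tip=(422,120,470,155),spare=(326,86,378,127)).items():
    r=cv2.matchTemplate(B[y0-8:y1+8,x0-8:x1+8],A[y0:y1,x0:x1],cv2.TM_CCOEFF_NORMED);_,m,_,l=cv2.minMaxLoc(r);print(n,round(m,2),l[0]-8,l[1]-8)
```

```text
nut -75.18392685405719 -42.83214771953648
tube -119.9299177200517 -42.76661161694622
post -30.18784253276042 -42.525851549933385
fin 15.169517084510463 -39.993788093943806
nut joint 1.2683508632900329
rack 0.99 0 0
reag 0.99 0 0
grease 0.99 0 0
screws 0.99 0 0
tip 0.92 0 0
spare 1.0 0 0
```

```bash
python3 -c "
from rig import *
s=get_state();print(s['time_s'],s['contact_force'],abs(s['qd']).max());print(job_done())"
```

```text
22.5 [-0.42427072 -0.15834815  0.39276055] 0.02194899350615253
the job is handed in; nothing more can be done
None
```

I checked the slide both ways, parked the carriage on the tight spot, tightened the wing nut and handed the job in at 22.5 s. No verdict was reported.

- **Travel:** I gripped the fin lightly and pushed the carriage to the red stop, then back to the blue stop. Both stops were clearly felt and were 240 mm apart, as expected.
- **Tight spot:** The drag was about 2 N, rising to 6–7 N between about -52 and -29 mm along the stage. The middle came out at about -41 mm going out and -39 mm coming back, so I used -40 mm, a carriage value of about 0.08.
- **Wing nut:** I turned it clockwise until the torque jumped from about 0.1 to 0.9 N m. The last top picture puts it at about 1.27 of 1.3 rad.
- **Carriage position:** I left it at -39.9 mm, but the last pictures put it at about -42 mm. It may have shifted about 2 mm when I let go or tightened the nut, and camera error could account for some of that. That should still be within the 9 mm tolerance.
- **Tool tilt:** On release the tool turned out to be tilted about 0.07 rad, which adds roughly 1 mm of uncertainty to these positions.
- **Other items:** The rack, bottle, jar, tray, tip box and spare plate show no movement in the top view. The screwdriver was hidden by the arm in that picture, so I did not compare its position.
- **Arm:** It ended well clear of the slide, gripping nothing and with near-zero force.

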